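Close two berry punnets in the lidding jig

TASK

Close the two berry punnets in the lidding jig: pick up the press plate by its bar handle, bring it lengthwise over both punnets and slide it as needed until the bore under it drops on to the jig's pin, then press it down until both springy lids are fully down. Finish while still holding the plate pressed down level, both lids shut; do not let go, and leave the scoop, basket and empty punnets where they are.

Things in the scene. Friction and masses are not known exactly. Their poses are not given: they have to be found in the camera images.
- jig: Fixed lidding jig: white base 280 (x) x 120 x 12 mm, in its middle a post 36 x 70 mm up to z = 40 mm, and either side a clear 95 mm square punnet of berries, centred at x = -72 and +72 mm. It stands left or right, turned up to 0.4 rad. Origin: underside of the base, on the pin's axis, at bench height; x runs through both punnets, z up.
- pin_tip (a point): Top of the jig's upright steel locating pin, 16 mm diameter, rising from the post to this point 74 mm above the bench; its top 3 mm taper to 10 mm diameter. It stands 14 mm higher than the open lids.
- press_plate: Loose white press plate 240 (x) x 100 (y) x 10 mm, 0.2 to 0.45 kg, flat on the bench, handle up. Origin: centre of its underside. On it a 44 mm square hub, z = 10 to 34 mm, then an aluminium bar handle along x, 100 long, 20 wide, z = 34 to 66 mm. Must lie with x along the jig's x; half a turn makes no difference.
- plate_bore (a point): Mouth of the blind bore in the middle of the plate's underside (the plate's origin): 19 mm diameter, 30 mm deep, 3 mm chamfer; it fits the pin. Height above the bench: 74 mm riding on the pin's tip, 60 mm dropped on and resting on the open lids, 54 mm with both lids fully pressed.
- plate_handle (a point): Grip point in the bar handle of the press plate, on its centre line, 54 mm above the plate's underside (12 mm below the top of the bar); fingers close across the bar, along the plate's y.
- lid_near (a joint): How far the clear 98 mm square lid of the punnet at the jig's -x side is pressed down: 0 = sprung open (top 60 mm above the bench), 0.006 m = shut against its stop. The spring pushes back with 2.4 N at 0 and 7.2 N at 0.006 and lifts the lid again when let go.
- lid_far (a joint): The same for the punnet at the jig's +x side. The two lids together need about 14.4 N, part of which is the plate's weight.
- scoop: Bystander: loose spoon-like scoop with a wooden handle, 220 mm long, lying along x between jig and plate. Origin: its underside at mid-length.
- punnet_stack: Bystander: loose stack of empty clear punnets 100 x 100 x 90 mm to the right of the work. Origin: centre of its underside.
- basket: Bystander: loose white open basket 160 x 120 x 60 mm to the left of the work. Origin: centre of its underside.

How it is judged:
On the way, in this order (a step that is already met when the one before it is completed fails the run):
1. the press plate has dropped on to the pin: its underside at least 6 mm below the pin's tip, bore within 5 mm of the pin (z of press_plate in the frame of jig below 0.068 m and horizontal distance between press_plate and pin_tip below 0.005 m), for 0.1 s.
2. both lids are pressed down with the plate (value of joint each of lid_near, lid_far above 0.0045 m and horizontal distance between press_plate and pin_tip below 0.005 m), for 0.3 s.
At the end, for the whole second after the job is handed in: The plate sits on the pin (bore within 5 mm of it), lengthwise within 10 degrees of the jig and level within 0.06 rad, its underside no more than 57 mm above the bench, both lids at least 4.5 of their 6 mm down, still, with the fingers bearing on the plate with more than 3 N (all of step 2 and z of press_plate in the frame of jig below 0.057 m and angle between the x axis of press_plate and the x axis of jig, either way round below 0.17 rad and angle between press_plate's own z axis and vertical below 0.06 rad and contact force between the fingers and press_plate above 3 N and linear speed of press_plate below 0.03 m/s); the arm keeps its last pose, push and grip.
It fails at once if a bystander is moved more than 30 mm (distance of any of scoop, punnet_stack, basket from where it was at the start of the episode above 0.03 m).
It also fails if it takes over 45 s, if anything falls off the work surface, if the arm or the gripper's body presses on something with over 40 N, if the wrist force passes 120 N, or if a joint passes its speed limit or range.

ROBOT

A 6-joint arm with a two-finger parallel gripper is mounted at the origin on the work surface. World frame = base frame: x ahead of the robot, y to its left, z up, the work surface at z = 0. Lengths are in m, angles in rad, forces in N, time in s.
With the tool pointing down it reaches from about 0.375 to 0.975 m from the base axis. Payload 3.8 kg.
Tool frame: the origin (TCP) lies midway between the tips of the shut fingers; the grasp point (between the pads) lies 19 mm behind it; z points along the fingers, y is the line along which they close (so a half turn about z gives the same grasp; the last joint's range is limited). The gripper opens to 85 mm and grips with 20 to 120 N. Pads are 22 mm wide; open, the fingers measure 114 mm over their backs; the gripper's body (76 mm by 85 mm) begins 54 mm behind the grasp point. The pads swing forward as they close: fully open they stand 13 mm farther back than shut.
Start: joints at [-1.244, 0.264, 1.604, -0, 1.274, -0.037], TCP at [0.24, -0.631, 0.231] pointing down, gripper open.
Joint ranges: [-2.63, 2.63], [-0.94, 2.18], [0.31, 2.57], [-1.31, 4.45], [0, 2.66], [-2.55, 2.55]. Speed limits (rad/s): [2.57, 2.57, 3.14, 3.14, 3.14, 3.14].

INTERFACE

Orientations are given as a rotation vector (axis times angle).
In Python, from workcell import bot gives the robot as it stands.
- The arm moves only by the tool step_arm, never from a script. Its argument "motion" is a list of rows, each a list of 5 numbers: the finger opening in cm, from 0 to 8.54, then the shift along the tool's x, y, z in cm, then the turn about the tool's z in degrees. In form: [[claw, dx, dy, dz, twist], ...]. A call has 1 to 20 rows; each row is the pose to reach, as a shift and turn from the pose commanded when the call began, along the tool's axes at that moment; what a row does not reach only later rows make up. A row lasts 1/10 s, in which the tool goes at most 50 mm and 8.59 degrees, less where a joint would pass 70% of its speed; a pose out of reach is approached as far as the arm can. A call with a gripper value outside its range is refused whole. The fingers move at their own pace and stop on an object; "force" is the grip in N (left out, the last holds). Time passes only in rows, so rows that repeat a pose let the fingers close. It gives the time, the measured TCP pose, the force, the opening and the grip force at its end, in the units of the state.
- bot.read_state(): the state, without advancing time (a new reading comes with each control period).
- bot.read_camera(name): name is "side" or "top"; returns (picture, depth): 420x560x3 uint8, red, green, blue; 420x560 float32, m along the optical axis (not along the pixel's ray), 0 where there is no reading.
- bot.calibration(name): a dict with "mtx" (3x3 intrinsics, pixels), "k1" (the pictures are not rectified: a ray, as slopes to the right and down, at radius r is drawn at 1 + k1 r^2 times it, then the intrinsics apply), "origin" and "orientation" of the camera in the world. Camera axes: x right, y up, looking along -z (the intrinsics and any distortion apply to the point x, -y, -z); pixel columns grow to the right and rows downward; lengths in m; the calibration is good to about 2 mm. A picture is of the moment at which its call begins. calibration takes no time and is no camera call.
- bot.finish_job(): hands the job in; it is judged then, once.
The state is a dict: "time": time; "q": joint angles; "joint_vel": joint speeds; "joint_torque": joint torques, N m; "tool_pos": TCP position; "tcp_rot": TCP orientation; "wrist_force": force on the tool from outside, world axes, zero at the start; "torque": the same for the moment, N m; "width": opening from 0.0 (shut) to 1.0 (fully open); "grip_force": force on a finger pad.
Only numpy, scipy, OpenCV 4.12 (cv2) and the standard library are available. Lean on these libraries where they do the work, as an engineer would, in place of code of your own. Each camera call takes 0.05 s, during which the arm holds its last target. There are 200 camera calls.

## Working session

There is one attempt and no reset: what is moved stays moved. The work goes in short steps, Python scripts to look and compute and a tool call to move; the robot and the scene stay as the last step left them, time stands still between calls to the robot, and variables do not carry over. Pictures are saved under pics/ and viewed, at most 10 in all, crops included, and the job is handed in when it is done.

Besides the shell and the picture viewer there is one more tool, called after "Call:" as name(argument=value, ...), one argument or row to a line, values as JSON. step_arm: Moves the arm, as the interface text tells. Its arguments: {"type":"object","properties":{"motion":{"type":"array","items":{"type":"array","items":{"type":"number"}}},"force":{"type":"number"}},"required":["motion"]}

```bash
mkdir -p pics; cat > h.py <<'E'
import numpy as np, cv2
from workcell import bot
from scipy.spatial.transform import Rotation as R
def cal(n):
    c=bot.calibration(n); o=np.array(c["orientation"],float)
    M=R.from_rotvec(o).as_matrix() if o.shape==(3,) else o
    return np.array(c["mtx"]),float(c["k1"]),np.array(c["origin"]),M
def rays(n,px):
    K,k1,o,M=cal(n)
    p=cv2.undistortPoints(np.array(px,float).reshape(-1,1,2),K,np.array([k1,0,0,0.])).reshape(-1,2)
    return o,np.c_[p[:,0],-p[:,1],-np.ones(len(p))]@M.T
def onplane(n,px,z):
    o,d=rays(n,px); return o+d*((z-o[2])/d[:,2])[:,None]
def cloud(n,dep):
    h,w=dep.shape; u,v=np.meshgrid(np.arange(w),np.arange(h))
    o,d=rays(n,np.c_[u.ravel(),v.ravel()])
    return (o+d*dep.reshape(-1,1)).reshape(h,w,3)
def save(n,f):
    im,d=bot.read_camera(n); cv2.imwrite(f,cv2.cvtColor(im,cv2.COLOR_RGB2BGR)); return im,d
E
python3 - <<'E'
from h import *
for n in("top","side"):
    im,d=save(n,f"pics/{n}0.png"); np.savez(f"{n}0.npz",im=im,d=d); print(n,bot.calibration(n))
print(bot.read_state())
E
```

```text
top {'mtx': array([[439.64972437,   0.        , 280.94797883],
       [  0.        , 439.64972437, 214.43036904],
       [  0.        ,   0.        ,   1.        ]]), 'k1': -0.1300033677031715, 'origin': array([0.35051415, 0.0188831 , 1.22323027]), 'orientation': array([ 0.09991195, -0.14610727, -1.55319501])}
side {'mtx': array([[471.5922373 ,   0.        , 281.51132113],
       [  0.        , 471.5922373 , 210.98488835],
       [  0.        ,   0.        ,   1.        ]]), 'k1': -0.14623747407219365, 'origin': array([0.29258809, 1.07164072, 0.69408998]), 'orientation': array([ 0.14082858, -1.48601169, -2.54051368])}
{'time': 0.1, 'q': array([-1.24391626e+00,  2.64666840e-01,  1.60524853e+00, -5.79751511e-06,
        1.27370811e+00, -3.69040070e-02]), 'joint_vel': array([-0.00111175, -0.00309776, -0.00318999, -0.00017935, -0.00135011,
       -0.00012166]), 'joint_torque': array([ 3.46551478e-04, -5.16707003e+01, -3.68590736e+01, -1.20449149e-04,
        6.25062399e-03, -6.21787422e-06]), 'tool_pos': array([ 0.23995346, -0.63019601,  0.23008793]), 'tcp_rot': array([-3.08779033e+00, -5.67924217e-01,  4.69210053e-04]), 'wrist_force': array([0.43803473, 0.2081102 , 0.19584533]), 'torque': array([-0.02262708, -0.04714066,  0.05745875]), 'grip_force': 0.0, 'width': 1.0013294162271977}
```

View pics/top0.png

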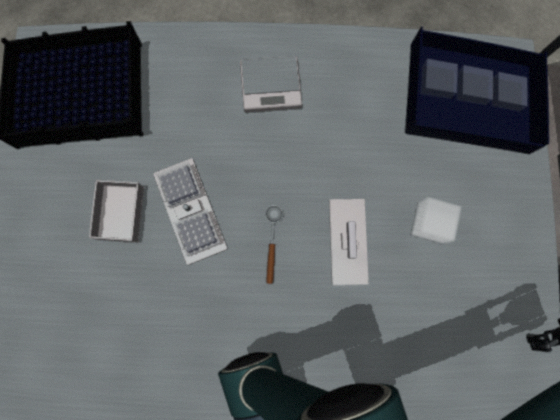

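View pics/side0.png

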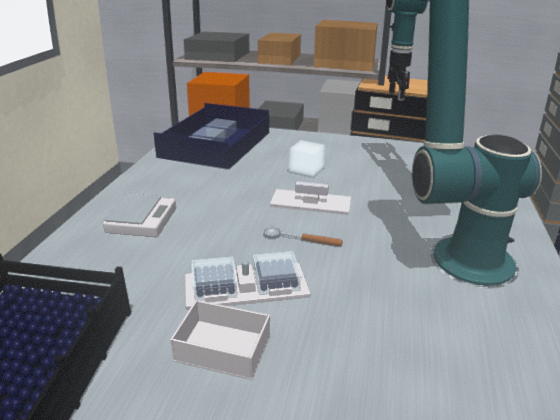

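The top view shows the jig at about (190,211), with the pin at about (188,208). The plate is at (349,242) with its handle at (350,240). The scoop is at (272,245), the basket at (115,211) and the stack at (437,220). Next I'll measure the plate and the jig.

```bash
python3 - <<'E'
from h import *
z=np.load("top0.npz"); im,d=z["im"],z["d"]; P=cloud("top",d)
hsv=cv2.cvtColor(im,cv2.COLOR_RGB2HSV)
white=((hsv[...,1]<28)&(hsv[...,2]>165)).astype(np.uint8)
def rect(x0,x1,y0,y1,zz,close):
    m=np.zeros_like(white); m[y0:y1,x0:x1]=white[y0:y1,x0:x1]
    m=cv2.morphologyEx(m,cv2.MORPH_CLOSE,np.ones((close,close)))
    c=max(cv2.findContours(m,0,1)[0],key=cv2.contourArea)
    w=onplane("top",c.reshape(-1,2),zz)
    (cx,cy),s,a=cv2.minAreaRect((w[:,:2]*1000).astype(np.float32))
    print("rect",cx,cy,s,a)
rect(322,378,190,295,.010,15)
rect(148,232,150,270,.012,25)
# depth based: handle, pin
H=P[...,2]
def pts(x0,x1,y0,y1,lo,hi):
    m=np.zeros(H.shape,np.uint8); m[y0:y1,x0:x1]=((H>lo)&(H<hi))[y0:y1,x0:x1]
    n=m.astype(bool); w=P[n]; print(len(w),w.mean(0) if len(w) else"",cv2.minAreaRect((w[:,:2]*1000).astype(np.float32)) if len(w)>3 else"")
pts(322,378,190,295,.055,.08)
pts(322,378,190,295,.004,.02)
pts(178,200,196,220,.048,.09)
pts(160,220,165,250,.035,.09)
print("bench z",np.median(H[270:300,180:220]), "scoop",onplane("top",[[275,206],[270,283],[188,208]],.01))
crop=lambda x0,y0,x1,y1:cv2.resize(cv2.cvtColor(im[y0:y1,x0:x1],cv2.COLOR_RGB2BGR),None,fx=5,fy=5,interpolation=cv2.INTER_CUBIC)
a=crop(145,155,235,270);b=crop(320,185,380,300)
cv2.imwrite("pics/c0.png",np.hstack([a,b]))
E
```

```text
rect 471.0577392578125 -205.9710235595703 (237.87843322753906, 96.9792251586914) 1.7196948528289795
rect 531.6116943359375 233.53857421875 (135.45616149902344, 115.76396942138672) 23.2030086517334
308 [ 0.46964011 -0.20339623  0.06570063] ((469.8611145019531, -204.34811401367188), (99.24604797363281, 21.3460693359375), 1.4135944843292236)
2779 [ 0.4698385  -0.203927    0.00997539] ((471.22735595703125, -211.04420471191406), (159.1816864013672, 294.69085693359375), 89.96265411376953)
185 [0.54617396 0.23465182 0.06000757] ((549.9545288085938, 234.18994140625), (65.83635711669922, 56.78235626220703), 3.9047505855560303)
2885 [0.54807744 0.23809244 0.05724699] ((550.74609375, 241.24093627929688), (243.98521423339844, 99.64651489257812), 23.10491371154785)
bench z 0.00043152181275718515 scoop [[0.5664571  0.00112012 0.01      ]
 [0.35250027 0.01191082 0.01      ]
 [0.55676353 0.244709   0.01      ]]
```

View pics/c0.png

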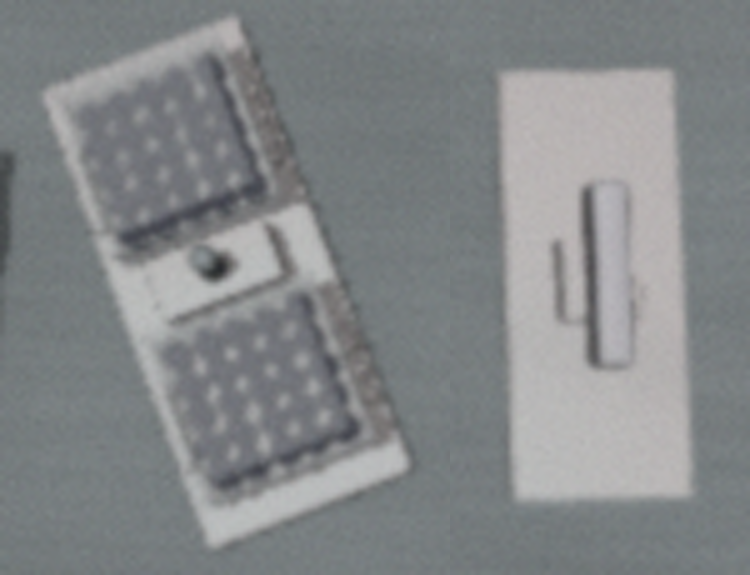

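```bash
cat >> h.py <<'E'
def move(x,y,z,yawdeg,st=None):
    """shift in tool axes (cm) and twist (deg) to bring a down-pointing tool to x,y,z with tool x at yaw"""
    st=st or bot.read_state(); M=R.from_rotvec(st["tcp_rot"]).as_matrix()
    s=M.T@(np.array([x,y,z])-st["tool_pos"])*100
    yaw=np.degrees(np.arctan2(M[1,0],M[0,0])); t=(yaw-yawdeg+90)%180-90
    print("pos",st["tool_pos"].round(4),"yaw",yaw.round(2),"tilt",np.degrees(np.arccos(-M[2,2])).round(2),"shift cm",s.round(2),"twist",round(t,2))
E
python3 - <<'E'
from h import *
c=onplane("top",np.array([[238,15],[45,92],[210,547],[410,468]])/5+[145,155]-.4,.012)
print(c.round(4),c.mean(0)); print(cv2.minAreaRect((c[:,:2]*1000).astype(np.float32)))
print("pin",onplane("top",[np.array([206,256])/5+[145,155]-.4],.074))
move(.470,-.2045,.14,1.6)
E
```

```text
[[0.7025 0.2394 0.012 ]
 [0.6558 0.3477 0.012 ]
 [0.4005 0.2417 0.012 ]
 [0.4459 0.1329 0.012 ]] [0.55115399 0.24041319 0.012     ]
((551.4814453125, 240.52757263183594), (277.9620666503906, 117.96675109863281), 22.562292098999023)
pin [[0.55171253 0.23894101 0.074     ]]
pos [ 0.24   -0.6302  0.2301] yaw 20.84 tilt 0.12 shift cm [ 36.65 -31.58   9.08] twist 19.24
```

Call:
step_arm(
  motion=[
    [8.5,3.6,-3.2,0,2],
    [8.5,7.3,-6.3,0,4],
    [8.5,11,-9.5,0,6],
    [8.5,14.7,-12.6,0,8],
    [8.5,18.3,-15.8,0,10],
    [8.5,22,-19,0,12],
    [8.5,25.7,-22.1,0,14],
    [8.5,29.3,-25.3,2,16],
    [8.5,33,-28.4,5,18],
    [8.5,36.6,-31.6,9,19.2],
    [8.5,36.6,-31.6,9,19.2],
    [8.5,36.6,-31.6,9,19.2],
    [8.5,36.6,-31.6,9,19.2],
    [8.5,36.6,-31.6,9,19.2],
  ],
  force=60,
)

```text
time: 1.5
tool_pos: [0.4702, -0.2064, 0.1423]
tcp_rot: [3.14, 0.044, 0.002]
wrist_force: [0.0, 0.5, 0.4]
width: 0.998
grip_force: 0.0
```

```bash
python3 - <<'E'
from h import *
im,d=bot.read_camera("top"); 
a=cv2.resize(im[150:300,140:400],None,fx=3,fy=3,interpolation=cv2.INTER_CUBIC)
cv2.imwrite("pics/t1.png",cv2.cvtColor(a,cv2.COLOR_RGB2BGR))
hsv=cv2.cvtColor(im,cv2.COLOR_RGB2HSV)
st=bot.read_state(); print(st["time"],st["wrist_force"].round(2),st["q"].round(3))
move(.470,-.2045,.037,1.6)
E
```

```text
1.55 [ 0.24  0.55 -0.35] [-0.462  0.032  2.04  -0.     1.067  1.081]
pos [ 0.4703 -0.2067  0.1425] yaw 1.57 tilt 0.13 shift cm [-0.04 -0.23 10.55] twist -0.03
```

View pics/t1.png

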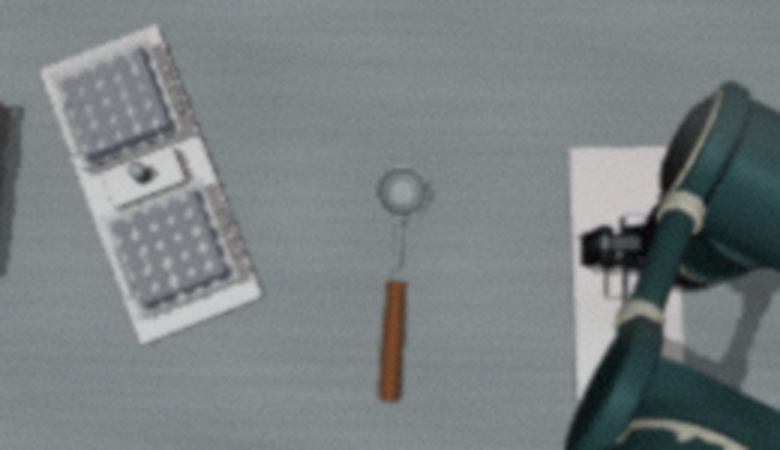

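The gripper is over the bar, its jaws at crop (620,245) and the bar below them. I'll descend and grip.

Call:
step_arm(
  motion=[
    [8.5,0,-0.1,3,0],
    [8.5,0,-0.2,6,0],
    [8.5,0,-0.2,8.5,0],
    [8.5,0,-0.2,10,0],
    [8.5,0,-0.2,10.4,0],
    [8.5,0,-0.2,10.4,0],
    [8.5,0,-0.2,10.4,0],
  ],
)

```text
time: 2.25
tool_pos: [0.4707, -0.2043, 0.0387]
tcp_rot: [3.14, 0.044, 0.003]
wrist_force: [1.0, 0.5, -0.5]
width: 0.993
grip_force: 0.0
```

```bash
python3 - <<'E'
from h import *
im,d=save("side","pics/s1.png")
a=cv2.resize(im[130:270,230:400],None,fx=4,fy=4,interpolation=cv2.INTER_CUBIC)
cv2.imwrite("pics/s1c.png",cv2.cvtColor(a,cv2.COLOR_RGB2BGR))
move(.470,-.2045,.037,1.6); print(bot.read_state()["wrist_force"].round(2))
E
```

```text
pos [ 0.4709 -0.2043  0.0389] yaw 1.61 tilt 0.17 shift cm [-0.1   0.02  0.19] twist 0.01
[-1.03 -1.04  0.24]
```

View pics/s1c.png

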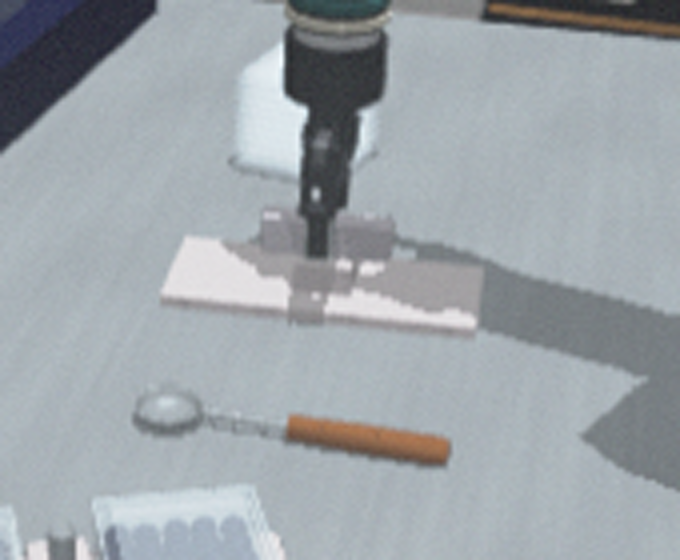

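The fingers straddle the bar about mid-length, at crop (318,240). Closing and lifting now.

Call:
step_arm(
  motion=[
    [8.5,0,0,0.1,0],
    [1.0,0,0,0.1,0],
    [1.0,0,0,0.1,0],
    [1.0,0,0,0.1,0],
    [1.0,0,0,0.1,0],
    [1.0,0,0,0.1,0],
    [1.0,0,0,0.1,0],
    [1.0,0,0,0.1,0],
    [1.0,0,0,0.1,0],
    [1.0,0,0,0.1,0],
  ],
  force=90,
)

```text
time: 3.3
tool_pos: [0.4702, -0.2035, 0.0367]
tcp_rot: [3.141, 0.045, 0.001]
wrist_force: [-0.6, -0.3, 4.8]
width: 0.217
grip_force: 89.3
```

Call:
step_arm(
  motion=[
    [1.0,0,0,-2,0],
    [1.0,0,0,-5,0],
    [1.0,0,0,-8,0],
    [1.0,0,0,-10,0],
    [1.0,0,0,-10,0],
    [1.0,0,0,-10,0],
  ],
)

```text
time: 3.9
tool_pos: [0.4689, -0.2028, 0.135]
tcp_rot: [-3.14, -0.045, 0.002]
wrist_force: [-0.1, 0.5, -3.5]
width: 0.22
grip_force: 88.8
```

```bash
python3 - <<'E'
from h import *
move(.551,.240,.148,22.8); st=bot.read_state(); print(st["wrist_force"].round(2),st["torque"].round(2),st["width"],st["grip_force"],st["q"].round(2))
E
```

```text
pos [ 0.4689 -0.2028  0.135 ] yaw 1.64 tilt 0.09 shift cm [  9.47 -44.02  -1.27] twist -21.16
[-0.11  0.51 -3.54] [-0.05  0.    0.03] 0.21988258169324157 88.79268050193787 [-0.46  0.04  2.05  0.    1.06  1.09]
```

The plate is held, with an opening of about 19 mm and a 3.7 N load. I'll carry it over the jig now.

Call:
step_arm(
  motion=[
    [1,0.4,-2,-0.5,-1],
    [1,1.2,-5.5,-1,-3],
    [1,2,-9.5,-1,-5],
    [1,2.9,-13.5,-1,-7],
    [1,3.8,-17.5,-1,-9],
    [1,4.6,-21.5,-1,-11],
    [1,5.5,-25.5,-1,-13],
    [1,6.3,-29.5,-1,-15],
    [1,7.2,-33.5,-1,-17],
    [1,8,-37.5,-1,-19],
    [1,8.8,-41,-1,-20.5],
    [1,9.3,-43.2,-1,-21],
    [1,9.5,-44,-1,-21.2],
    [1,9.5,-44,-1,-21.2],
    [1,9.5,-44,-1,-21.2],
    [1,9.5,-44,-1,-21.2],
    [1,9.5,-44,-1,-21.2],
  ],
)

```text
time: 5.6
tool_pos: [0.5519, 0.238, 0.1461]
tcp_rot: [3.08, 0.62, -0.001]
wrist_force: [-0.4, 0.1, -3.1]
width: 0.222
grip_force: 88.8
```

```bash
python3 - <<'E'
from h import *
o=[]
for n,(x0,y0,x1,y1) in (("top",(130,140,270,280)),("side",(150,190,330,330))):
    im,d=bot.read_camera(n); np.savez(n+"1.npz",im=im,d=d)
    o.append(cv2.resize(im[y0:y1,x0:x1],(390,390) if n=="top" else (400,390),interpolation=cv2.INTER_CUBIC))
cv2.imwrite("pics/c2.png",cv2.cvtColor(np.hstack(o),cv2.COLOR_RGB2BGR))
move(.551,.240,.123,22.8); print(bot.read_state()["time"])
E
```

```text
pos [0.5521 0.2384 0.1464] yaw 22.77 tilt 0.01 shift cm [-0.04 -0.19  2.34] twist -0.03
5.7
```

View pics/c2.png

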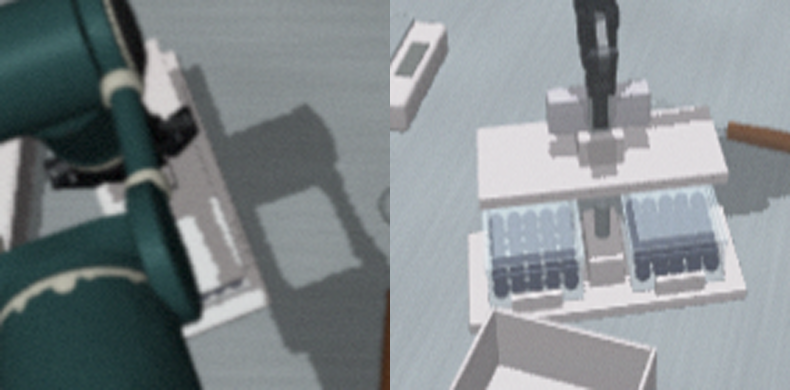

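The side view shows the plate above the jig and lengthwise to it. The pin is at composite (603,220), under the plate's middle. Next I'll measure the plate's centre from the side cloud.

```bash
python3 - <<'E'
from h import *
z=np.load("side1.npz"); P=cloud("side",z["d"]); H=P[...,2]
m=np.zeros(H.shape,np.uint8); m[190:300,170:330]=((H>.112)&(H<.128))[190:300,170:330]
m=cv2.morphologyEx(m,cv2.MORPH_OPEN,np.ones((3,3)))
w=P[m>0]; print(len(w),np.median(w[:,2])); A=np.c_[w[:,:2]-w[:,:2].mean(0),np.ones(len(w))]; print("tilt",np.linalg.lstsq(A,w[:,2],rcond=None)[0].round(4))
print("plate",cv2.minAreaRect((w[:,:2]*1000).astype(np.float32)))
c=max(cv2.findContours(cv2.morphologyEx(m,cv2.MORPH_CLOSE,np.ones((9,9))),0,1)[0],key=cv2.contourArea)
print("plate by plane",cv2.minAreaRect((onplane("side",c.reshape(-1,2),np.median(w[:,2]))[:,:2]*1000).astype(np.float32)))
# pin and lids in same camera, before plate (side0)
z=np.load("side0.npz"); P=cloud("side",z["d"]); H=P[...,2]
m=np.zeros(H.shape,bool); m[245:305,185:305]=True
l=P[m&(H>.054)&(H<.064)]; print("lids",len(l),cv2.minAreaRect((l[:,:2]*1000).astype(np.float32)))
p=P[m&(H>.067)&(H<.08)]; print("pin",len(p),p.mean(0) if len(p) else"",p.max(0) if len(p) else "")
E
```

```text
2566 0.11926158797787645
tilt [ 0.0052 -0.0165  0.1191]
plate ((551.7550048828125, 236.92034912109375), (239.62428283691406, 105.20946502685547), 23.001815795898438)
plate by plane ((549.74072265625, 241.08096313476562), (239.19036865234375, 111.04694366455078), 22.896141052246094)
lids 2344 ((536.576171875, 271.1678466796875), (241.5694122314453, 169.81832885742188), 23.27889633178711)
pin 32 [0.54916307 0.24255585 0.07143732] [0.55628734 0.24903133 0.07465874]
```

Plate and pin agree to within about 2 mm, inside the chamfer's capture range. I'll lower gently.

Call:
step_arm(
  motion=[
    [1,0,-0.1,1,0],
    [1,0,-0.15,2,0],
    [1,0,-0.15,3,0],
    [1,0,-0.15,3.3,0],
    [1,0,-0.15,3.6,0],
    [1,0,-0.15,3.8,0],
    [1,0,-0.15,4.0,0],
    [1,0,-0.15,4.0,0],
    [1,0,-0.15,4.0,0],
  ],
)

```text
time: 6.6
tool_pos: [0.5515, 0.2407, 0.1065]
tcp_rot: [-3.079, -0.622, -0.0]
wrist_force: [-0.2, -0.7, -3.9]
width: 0.221
grip_force: 88.8
```

```bash
python3 - <<'E'
from h import *
move(.551,.240,.098,22.8); st=bot.read_state(); print(st["time"],st["wrist_force"].round(2),st["torque"].round(2))
E
```

```text
pos [0.5515 0.2407 0.1065] yaw 22.85 tilt 0.01 shift cm [-0.08  0.05  0.85] twist 0.05
6.6 [-0.16 -0.72 -3.92] [0.01 0.09 0.01]
```

No contact force, and the underside is already about 4 mm below the pin's tip, so the bore is on the pin. I'll go on down towards the lids.

Call:
step_arm(
  motion=[
    [1,0,0,0.2,0],
    [1,0,0,0.4,0],
    [1,0,0,0.6,0],
    [1,0,0,0.7,0],
    [1,0,0,0.7,0],
    [1,0,0,0.7,0],
    [1,0,0,0.7,0],
  ],
)

```text
time: 7.3
tool_pos: [0.5514, 0.2406, 0.0992]
tcp_rot: [3.079, 0.622, -0.0]
wrist_force: [-0.7, -0.1, -4.0]
width: 0.219
grip_force: 88.8
```

Call:
step_arm(
  motion=[
    [1,0,0,0.2,0],
    [1,0,0,0.4,0],
    [1,0,0,0.6,0],
    [1,0,0,0.6,0],
    [1,0,0,0.6,0],
  ],
)

```text
time: 7.8
tool_pos: [0.5515, 0.2408, 0.0941]
tcp_rot: [-3.079, -0.622, -0.0]
wrist_force: [-4.6, -0.8, 5.3]
width: 0.218
grip_force: 90.0
```

Call:
step_arm(
  motion=[
    [1,0,0,0.15,0],
    [1,0,0,0.3,0],
    [1,0,0,0.4,0],
    [1,0,0,0.4,0],
    [1,0,0,0.4,0],
  ],
)

```text
time: 8.3
tool_pos: [0.5515, 0.2408, 0.0911]
tcp_rot: [-3.079, -0.622, -0.0]
wrist_force: [-6.4, -1.6, 10.5]
width: 0.217
grip_force: 90.8
```

Call:
step_arm(
  motion=[
    [1,-0.05,0,0.1,0],
    [1,-0.1,0,0.2,0],
    [1,-0.1,0,0.2,0],
    [1,-0.1,0,0.2,0],
    [1,-0.1,0,0.2,0],
    [1,-0.1,0,0.2,0],
  ],
)

```text
time: 8.9
tool_pos: [0.5515, 0.2408, 0.0907]
tcp_rot: [-3.079, -0.622, -0.004]
wrist_force: [-8.3, -1.9, 16.0]
width: 0.22
grip_force: 91.9
```

```bash
python3 - <<'E'
from h import *
im,d=bot.read_camera("side"); P=cloud("side",d); H=P[...,2]
m=np.zeros(H.shape,np.uint8); m[200:310,170:330]=((H>.056)&(H<.072))[200:310,170:330]
m=cv2.morphologyEx(m,cv2.MORPH_OPEN,np.ones((3,3))); w=P[m>0]
A=np.c_[w[:,:2]-w[:,:2].mean(0),np.ones(len(w))]; print("tilt",np.linalg.lstsq(A,w[:,2],rcond=None)[0].round(4),np.median(w[:,2]))
print("plate",cv2.minAreaRect((w[:,:2]*1000).astype(np.float32)))
a=cv2.resize(im[190:330,150:330],None,fx=4,fy=4,interpolation=cv2.INTER_CUBIC)
cv2.imwrite("pics/s3.png",cv2.cvtColor(a,cv2.COLOR_RGB2BGR))
st=bot.read_state(); move(.551,.24,.09,22.8); print(st["time"],st["wrist_force"].round(2),st["torque"].round(2),st["grip_force"])
E
```

```text
tilt [ 0.0049 -0.0165  0.0633] 0.06344942848672308
plate ((550.4126586914062, 239.9599151611328), (239.63632202148438, 106.72154235839844), 22.38625144958496)
pos [0.5515 0.2408 0.0907] yaw 22.85 tilt 0.14 shift cm [-0.08  0.05  0.07] twist 0.05
8.95 [-8.42 -2.   16.13] [-0.31  1.42 -0.  ] 91.90569877624512
```

View pics/s3.png

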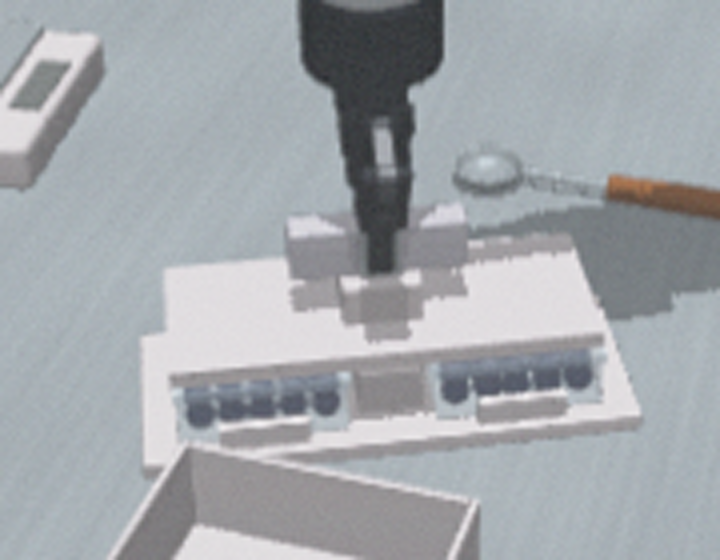

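The picture shows the plate seated level on both punnets, front edge at crop (390,360), with the bystanders where they were. The top face is at about 63.5 mm (64 expected when shut). The fingers push with about 20 N, more than the 14.4 N the lids need.

```bash
python3 -c "
from workcell import bot
print(bot.finish_job())"
```

```text
the job is handed in; nothing more can be done
None
```

I handed the job in with the press plate on the pin, still gripped and pressed down level. By height and force both lids are fully shut, though no verdict came back; the scoop, basket and empty punnets were not touched.

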